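Prop the blue plate against the angle plate

ROBOT

A 6-joint arm with a two-finger parallel gripper is mounted at the origin on the work surface. World frame = base frame: x ahead of the robot, y to its left, z up, the work surface at z = 0. Lengths are in m, angles in rad, forces in N, time in s.
With the tool pointing down it reaches from about 0.35 to 0.775 m from the base axis. Payload 7.3 kg.
Tool frame: the origin (TCP) lies on the centre line of the jaws, within the pads' length; the fingertips stand 25 mm ahead of it and the grasp point (between the pads) lies 6 mm ahead of it (arm.nose_length is the distance from the TCP to the fingertips, in m); z points along the fingers, y is the direction in which the jaws open and shut (so a half turn about z gives the same grasp; the last joint's range is limited). The gripper opens to 92 mm and grips with 3 to 60 N. Pads are 19 mm wide; open, the fingers measure 130 mm over their backs; the gripper's body (75 mm by 190 mm) begins 47 mm behind the grasp point.
Start: joints at [-1.289, 0.342, 1.524, -0, 1.275, -0.146], TCP at [0.218, -0.478, 0.252] pointing down, gripper open.
Joint ranges: [-2.53, 2.53], [-0.77, 2.02], [0.04, 2.7], [-1, 4.14], [0.28, 2.66], [-3.11, 3.11]. Speed limits (rad/s): [2.57, 2.57, 3.14, 3.14, 3.14, 3.14].

INTERFACE

Orientations are given as a unit quaternion [x, y, z, w].
In Python, from station import arm, viewer, ticket gives the robot as it stands. The module is installed in compiled form; this text tells all that it offers.
- The arm moves only by the tool jog_arm, never from a script. Its argument "deltas" is a list of rows, each an object with "travel": the shift along the tool's x, y, z in cm, a list of three; "rotation": the turn, a rotation vector about the tool's x, y, z in degrees, a list of three; "hand": the opening, from 0 (shut) to 1 (fully open). In form: [{"travel": [x, y, z], "rotation": [ax, ay, az], "hand": hand}, ...]. A call has 1 to 12 rows; each row is the pose to reach, as a shift and turn from the pose commanded when the call began, along the tool's axes at that moment; what a row does not reach only later rows make up. A row lasts 1/12 s, in which the tool goes at most 41.7 mm and 7.16 degrees, less where a joint would pass 70% of its speed; a pose out of reach is approached as far as the arm can. A call with a gripper value outside its range is refused whole. The fingers move at their own pace and stop on an object; "squeeze" is the grip in N (left out, the last holds). Time passes only in rows, so rows that repeat a pose let the fingers close. It gives the time, the measured TCP pose, the force and the opening at its end, in the units of the state.
- arm.read_state(): the state, without advancing time (a new reading comes with each control period).
- viewer.camera(name): name is "side" or "top"; returns a dict with "color" (420x560x3 uint8, blue, green, red), "depth" (420x560 float32, m along the optical axis (not along the pixel's ray), 0 where there is no reading), "intrinsics" (3x3 intrinsics, pixels), "distortion" ([k1, k2, p1, p2, k3] as OpenCV has them; the pictures are not rectified), "rvec" (rotation vector, rad) and "tvec" (3), from world to camera coordinates, as OpenCV has them. Camera axes: x right, y down, z forward; pixel columns grow to the right and rows downward; lengths in m; the calibration is good to about 2 mm. A picture is of the moment at which its call begins.
- ticket.hand_in(): hands the job in, once; it reports no verdict.
The state is a dict: "time": time; "qpos": joint angles; "qd": joint speeds; "joint_efforts": joint torques, N m; "tool_pos": TCP position; "tcp_rot": TCP orientation; "wrist_force": force on the tool from outside, world axes, zero at the start; "moment": the same for the moment, N m; "width": finger opening in m.
Only numpy, scipy, OpenCV 4.12 (cv2) and the standard library are available. Lean on these libraries where they do the work, as an engineer would, in place of code of your own. Each camera call takes 0.05 s, during which the arm holds its last target. There are 200 camera calls.

TASK

Take the blue plate out of the wooden rack and prop it on the bench against the tall flat face of the green angle plate, ready for marking out: lower edge on the bench, square to that face and centred on it, leaning back about 20 degrees from upright so that it rests against the angle plate's top edge. Let go of it there, and leave the copper and grey plates in their slots.

Things in the scene. Friction and masses are not known exactly. Their poses are not given: they have to be found in the camera images.
- blue_plate: Blue plate, 8 mm thick, 90 mm wide, 140 mm tall. About 0.27 kg. Starts upright in one of three slots, 70 mm apart in a row along the plates' thickness, of a fixed wooden rack: lower edge 12 mm above the bench, slot walls up to 46 mm above it, 1.5 mm play each side. Origin: centre of its lower edge face. x through the thickness, y along the width, z up its height. Both faces alike.
- angle_plate: Green L-shaped angle plate, fixed. Its flat upright working face, 130 mm wide, 75 mm high, looks away from the robot, give or take 20 degrees. Behind it (robot side): a 14 mm wall, then a foot and ribs, lower than the wall, to 90 mm behind the face. Origin: bottom centre of the working face, on the bench; x points level out of the face, y along its width, z up.
- copper_plate: Copper plate, 8 mm thick, 90 mm wide, 140 mm tall. Stands in another slot of the rack, same origin and axes as the blue plate. To be left alone.
- grey_plate: Grey plate, 8 mm thick, 90 mm wide, 140 mm tall. Stands in the remaining slot of the rack, same origin and axes as the blue plate. To be left alone.
Things that resemble listed ones, but are neither listed nor needed, are in the scene too. There is more than one size of the angle_plate; the job needs the larger.

How it is judged:
At the end, for the whole second after the job is handed in: The blue plate stands on the bench on its lower edge, in front of the green angle plate's working face (lower edge 8 to 65 mm out from it), leans against the angle plate at 8 to 33 degrees from upright, is centred on the face within 30 mm and square to it within 13 degrees, and is at rest (height (world z) of blue_plate below 0.008 m and angle between blue_plate's own z axis and vertical between 0.14 and 0.58 rad and contact force between blue_plate and angle_plate above 0.1 N and angle between the y axis of blue_plate and the y axis of angle_plate, either way round below 0.24 rad and x of blue_plate in the frame of angle_plate between 0.008 and 0.065 m and y of blue_plate in the frame of angle_plate between -0.03 and 0.03 m and linear speed of blue_plate below 0.02 m/s and angular speed of blue_plate below 0.1 rad/s); the robot touches nothing.
It fails at once if the copper or grey plate is lifted out or shifted by more than 15 mm (distance of any of copper_plate, grey_plate from where it was at the start of the episode above 0.015 m).
It also fails if it takes over 35 s, if anything falls off the work surface, if the arm or the gripper's body presses on something with over 40 N, if the wrist force passes 120 N, or if a joint passes its speed limit or range.

## Working session

There is one attempt and no reset: what is moved stays moved. The work goes in short steps, Python scripts to look and compute and a tool call to move; the robot and the scene stay as the last step left them, time stands still between calls to the robot, and variables do not carry over. Pictures are saved under pics/ and viewed, about 8 in all and at most 12, crops included, and the job is handed in when it is done.

Besides the shell and the picture viewer there is one more tool, called after "Call:" as name(argument=value, ...), one argument or row to a line, values as JSON. jog_arm: Moves the arm, as the interface text tells. Its arguments: {"type":"object","properties":{"deltas":{"type":"array"},"squeeze":{"type":"number"}},"required":["deltas"]}

```bash
mkdir -p pics; cat > h.py <<'E'
import numpy as np, cv2
from station import arm, viewer, ticket
from scipy.spatial.transform import Rotation as R
def snap(name,tag):
    c=viewer.camera(name); np.savez(f'pics/{tag}.npz',**c); cv2.imwrite(f'pics/{tag}.png',c['color']); return c
def load(tag): return dict(np.load(f'pics/{tag}.npz'))
def cloud(c):
    h,w=c['depth'].shape; u,v=np.meshgrid(np.arange(w),np.arange(h))
    p=cv2.undistortPoints(np.stack([u,v],-1).reshape(-1,1,2).astype(float),c['intrinsics'],c['distortion']).reshape(h,w,2)
    X=np.dstack([p,np.ones((h,w))])*c['depth'][...,None]
    return (X-c['tvec'].reshape(3))@cv2.Rodrigues(c['rvec'])[0]
E
python3 - <<'E'
from h import *
for n in('side','top'): 
    c=snap(n,n+'0')
s=arm.read_state(); print(s)
E
```

```text
{'time': 0.1, 'qpos': array([-1.28903002e+00,  3.42678170e-01,  1.52487582e+00, -2.90832463e-05,
        1.27542009e+00, -1.45995636e-01]), 'qd': array([-0.00057474, -0.0010014 , -0.00239871, -0.00152607, -0.00117537,
        0.00108443]), 'joint_efforts': array([ 1.84961122e-03, -4.32004702e+01, -2.44695514e+01,  7.18646427e-02,
        5.26066753e-02, -7.28325790e-05]), 'tool_pos': array([ 0.21771483, -0.47738274,  0.25111735]), 'tcp_rot': array([ 9.77213391e-01,  2.12258125e-01, -6.07301761e-05, -6.88178550e-04]), 'wrist_force': array([-0.59656185,  0.37189965,  0.80685107]), 'moment': array([ 0.04731484,  0.02325984, -0.00614654]), 'width': 0.09176976394654174}
```

View pics/top0.png

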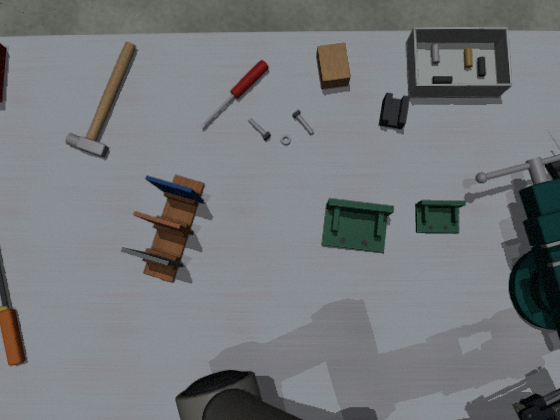

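View pics/side0.png

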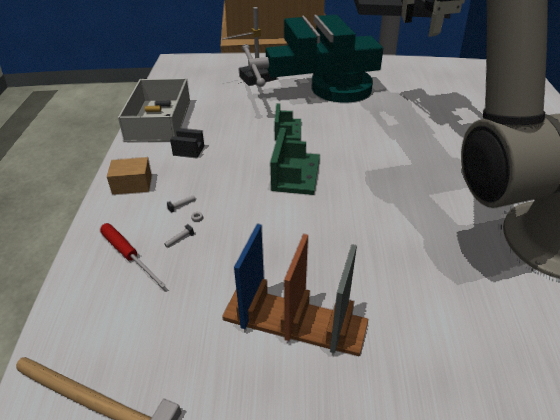

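Top view: blue plate at about (175,188), copper at (163,222), grey at (150,255). There are two green angle plates, at (357,225) and (438,217). The one at (357,225) is larger, and its face looks up the image, away from the robot. I'll measure both and make one crop to confirm.

```bash
python3 - <<'E'
from h import *
def blob(m):
    n,l,s,_=cv2.connectedComponentsWithStats(m.astype(np.uint8)); return [l==i for i in range(1,n) if s[i,4]>60]
for t in('top0','side0'):
    c=load(t); P=cloud(c); hsv=cv2.cvtColor(c['color'],cv2.COLOR_BGR2HSV)
    H,S,V=cv2.split(hsv)
    ok=(c['depth']>0)
    blue=ok&(H>105)&(H<125)&(S>130)&(P[...,2]>.02)
    green=ok&(H>55)&(H<88)&(S>80)
    for nm,m in(('blue',blue),('green',green)):
        for b in blob(m):
            p=P[b]; 
            if abs(p[:,:2]).max()>1.2: continue
            v,u=np.nonzero(b); zt=np.percentile(p[:,2],97)
            top=p[p[:,2]>zt-.012]
            r=cv2.minAreaRect((top[:,:2]*1000).astype(np.float32))
            print(t,nm,u.mean().round(),v.mean().round(),len(p),'ztop',zt.round(3),'rect',np.round(r[0],1),np.round(r[1],1),round(r[2],1))
            # vertical face fit
            if t=='side0':
                q=p-p.mean(0); 
                print('  pca',np.linalg.svd(q,full_matrices=False)[2][2].round(3),p.mean(0).round(3))
    print([P[v,u].round(3).tolist() for u,v in ((150,181),(200,200),(357,203),(360,235))] if t=='top0' else '')
c=load('top0')['color']; s=load('side0')['color']
a=cv2.resize(c[160:290,110:250],None,fx=2.8,fy=2.8,interpolation=2);b=cv2.resize(c[180:270,310:470],(400,225),interpolation=2)
b=np.vstack([b,np.zeros((a.shape[0]-225,400,3),np.uint8)])
cv2.imwrite('pics/crop.png',np.hstack([a,b]))
E
```

```text
top0 blue 175.0 189.0 407 ztop 0.154 rect [576.6 168.3] [88.1  6.6] 72.8
top0 green 529.0 198.0 97 ztop 0.129 rect [ 552.6 -519.7] [33.5  4.8] 14.6
top0 green 355.0 225.0 2784 ztop 0.077 rect [ 545.5 -197.3] [128.7  12.6] 82.9
top0 green 438.0 216.0 1280 ztop 0.053 rect [ 538.  -368.2] [88.8 37.9] 89.3
top0 green 534.0 230.0 121 ztop 0.188 rect [ 486.4 -494.2] [28.4  4.7] 7.0
top0 green 541.0 254.0 113 ztop 0.131 rect [ 452.1 -525.3] [50.5 15.8] 51.8
top0 green 533.0 286.0 99 ztop 0.07 rect [ 375.3 -547.6] [25.4  7.6] 3.5
top0 green 547.0 279.0 73 ztop 0.19 rect [ 402.7 -515.1] [13.8  3.5] 1.3
[[0.586, 0.207, 0.133], [0.563, 0.127, 0.046], [0.55, -0.191, 0.076], [0.491, -0.204, 0.017]]
side0 blue 554.0 15.0 322 ztop 0.138 rect [ -482.4 -1158.8] [32.2 50. ] 39.7
  pca [-0.09  -0.996 -0.021] [-0.499 -1.151  0.082]
side0 blue 249.0 272.0 1444 ztop 0.153 rect [576.7 170.9] [86.7  8.1] 73.0
  pca [ 0.95  -0.312 -0.014] [0.577 0.18  0.106]
side0 green 321.0 63.0 1818 ztop 0.185 rect [ 484.5 -537.4] [105.1 201.1] 55.9
  pca [-0.01   0.932 -0.362] [ 0.443 -0.539  0.103]
side0 green 372.0 59.0 158 ztop 0.131 rect [ 309.5 -570.8] [62.2  8.7] 11.6
  pca [-0.268  0.963  0.005] [ 0.305 -0.572  0.102]
side0 green 355.0 93.0 106 ztop 0.035 rect [ 358.5 -526.9] [36.  67.3] 78.2
  pca [-0.334  0.359  0.872] [ 0.349 -0.529  0.021]
side0 green 291.0 157.0 2813 ztop 0.075 rect [ 545.  -197.9] [131.2  14.9] 82.7
  pca [ 0.587  0.042 -0.809] [ 0.519 -0.218  0.031]
```

View pics/crop.png

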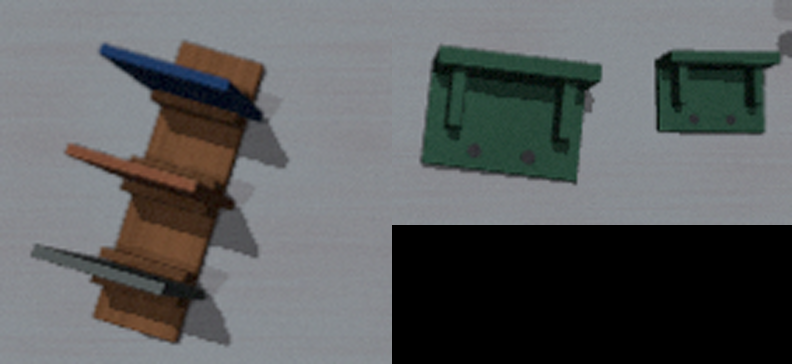

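The crop confirms it: the larger angle plate is the left one, with its wall centred at about (0.545,-0.197) and top at z 75 mm. The smaller one is only about 53 mm high. Next I'll work out the moves.

```bash
cat >> h.py <<'E'
def pose(yaw,lean=0):
    # tool y along horizontal direction yaw (deg), tool z down, then lean: tool tip swings toward +normal
    n=np.array([np.cos(np.radians(yaw)),np.sin(np.radians(yaw)),0]); w=np.array([-n[1],n[0],0])
    z=np.array([0,0,-1.]); x=np.cross(n,z)
    r=R.from_matrix(np.stack([x,n,z],1))
    return R.from_rotvec(-np.radians(lean)*w)*r
def delta(p,r):
    s=arm.read_state(); q=R.from_quat(s['tcp_rot'])
    print('t',s['time'],'pos',s['tool_pos'].round(4),'w',round(s['width'],4),'F',s['wrist_force'].round(1))
    print('travel cm',(q.inv().apply(np.array(p)-s['tool_pos'])*100).round(2),'rot deg',np.degrees((q.inv()*r).as_rotvec()).round(2))
E
python3 -c "
from h import *
delta([.5767,.1695,.252],pose(-17.1))"
```

```text
t 0.1 pos [ 0.2177 -0.4774  0.2511] w 0.0918 F [-0.6  0.4  0.8]
travel cm [ 5.950e+01 -4.397e+01 -2.000e-02] rot deg [-7.000e-02 -4.000e-02 -4.839e+01]
```

Call:
jog_arm(
  deltas=[
    {"travel": [3, -2.2, 0], "rotation": [0, 0, -2], "hand": 0.4},
    {"travel": [6, -4.4, 0], "rotation": [0, 0, -5], "hand": 0.4},
    {"travel": [9, -6.6, 0], "rotation": [0, 0, -8], "hand": 0.4},
    {"travel": [12, -8.8, 0], "rotation": [0, 0, -11], "hand": 0.4},
    {"travel": [15, -11, 0], "rotation": [0, 0, -14], "hand": 0.4},
    {"travel": [18, -13.3, 0], "rotation": [0, 0, -17], "hand": 0.4},
    {"travel": [21, -15.5, 0], "rotation": [0, 0, -20], "hand": 0.4},
    {"travel": [24, -17.7, 0], "rotation": [0, 0, -23], "hand": 0.4},
    {"travel": [27, -20, 0], "rotation": [0, 0, -26], "hand": 0.4},
    {"travel": [30, -22.2, 0], "rotation": [0, 0, -29], "hand": 0.4},
    {"travel": [33, -24.4, 0], "rotation": [0, 0, -32], "hand": 0.4},
    {"travel": [36, -26.6, 0], "rotation": [0, 0, -35], "hand": 0.4},
  ],
  squeeze=30,
)

```text
time: 1.1
tool_pos: [0.4354, -0.0844, 0.2516]
tcp_rot: [0.868, 0.497, -0.0, -0.0]
wrist_force: [0.7, -1.0, 0.8]
width: 0.0367
```

```bash
python3 -c "
from h import *
delta([.5767,.1695,.252],pose(-17.1))"
```

```text
t 1.1 pos [ 0.4354 -0.0844  0.2516] w 0.0367 F [ 0.7 -1.   0.8]
travel cm [29.05 -0.63 -0.04] rot deg [-1.000e-02  1.000e-02 -1.324e+01]
```

Call:
jog_arm(
  deltas=[
    {"travel": [3, 0, 0], "rotation": [0, 0, -2], "hand": 0.4},
    {"travel": [6, -0.1, 0], "rotation": [0, 0, -4], "hand": 0.4},
    {"travel": [9, -0.2, 0], "rotation": [0, 0, -6], "hand": 0.4},
    {"travel": [12, -0.3, 0], "rotation": [0, 0, -8], "hand": 0.4},
    {"travel": [15, -0.3, 0], "rotation": [0, 0, -10], "hand": 0.4},
    {"travel": [18, -0.4, 0], "rotation": [0, 0, -12], "hand": 0.4},
    {"travel": [21, -0.5, 0], "rotation": [0, 0, -13.2], "hand": 0.4},
    {"travel": [24, -0.5, 0], "rotation": [0, 0, -13.2], "hand": 0.4},
    {"travel": [26.5, -0.6, 0], "rotation": [0, 0, -13.2], "hand": 0.4},
    {"travel": [28.5, -0.6, 0], "rotation": [0, 0, -13.2], "hand": 0.4},
    {"travel": [29.0, -0.6, 0], "rotation": [0, 0, -13.2], "hand": 0.4},
    {"travel": [29.0, -0.6, 0], "rotation": [0, 0, -13.2], "hand": 0.4},
  ],
)

```text
time: 2.1
tool_pos: [0.577, 0.1676, 0.2507]
tcp_rot: [0.805, 0.594, -0.001, -0.0]
wrist_force: [-1.2, 0.1, -0.7]
width: 0.0368
```

```bash
python3 -c "
from h import *
delta([.5767,.1695,.140],pose(-17.1)); snap('side','side1')"
```

```text
t 2.1 pos [0.577  0.1676 0.2507] w 0.0368 F [-1.2  0.1 -0.7]
travel cm [ 0.18 -0.07 11.07] rot deg [-0.07  0.04 -0.08]
```

View pics/side1.png

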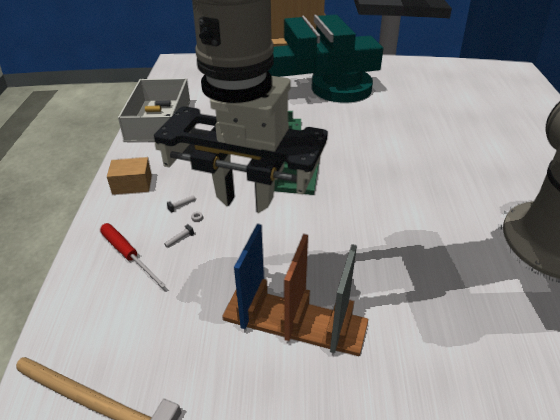

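The fingers, at about (225,190) and (265,195), straddle the blue plate's top edge at (255,235), so I'll go down.

Call:
jog_arm(
  deltas=[
    {"travel": [0.1, -0.1, 2.5], "rotation": [0, 0, 0], "hand": 0.4},
    {"travel": [0.2, -0.1, 5], "rotation": [0, 0, 0], "hand": 0.4},
    {"travel": [0.2, -0.1, 7.5], "rotation": [0, 0, 0], "hand": 0.4},
    {"travel": [0.2, -0.1, 9.5], "rotation": [0, 0, 0], "hand": 0.4},
    {"travel": [0.2, -0.1, 10.7], "rotation": [0, 0, 0], "hand": 0.4},
    {"travel": [0.2, -0.1, 11], "rotation": [0, 0, 0], "hand": 0.4},
    {"travel": [0.2, -0.1, 11], "rotation": [0, 0, 0], "hand": 0},
    {"travel": [0.2, -0.1, 11], "rotation": [0, 0, 0], "hand": 0},
    {"travel": [0.2, -0.1, 11], "rotation": [0, 0, 0], "hand": 0},
    {"travel": [0.2, -0.1, 11], "rotation": [0, 0, 0], "hand": 0},
    {"travel": [0.2, -0.1, 11], "rotation": [0, 0, 0], "hand": 0},
    {"travel": [0.2, -0.1, 11], "rotation": [0, 0, 0], "hand": 0},
  ],
  squeeze=30,
)

```text
time: 3.15
tool_pos: [0.5771, 0.1688, 0.1426]
tcp_rot: [0.805, 0.593, 0.001, 0.001]
wrist_force: [-0.6, -0.1, 4.3]
width: 0.0077
```

Call:
jog_arm(
  deltas=[
    {"travel": [0, 0, -0.4], "rotation": [0, 0, 0], "hand": 0},
    {"travel": [0, 0, -1.2], "rotation": [0, 0, 0], "hand": 0},
    {"travel": [0, 0, -2.3], "rotation": [0, 0, 0], "hand": 0},
    {"travel": [0, 0, -3.6], "rotation": [0, 0, 0], "hand": 0},
    {"travel": [0, 0, -5], "rotation": [0, 0, 0], "hand": 0},
    {"travel": [0, 0, -6.4], "rotation": [0, 0, 0], "hand": 0},
    {"travel": [0, 0, -7.8], "rotation": [0, 0, 0], "hand": 0},
    {"travel": [0, 0, -9], "rotation": [0, 0, 0], "hand": 0},
    {"travel": [0, 0, -9.7], "rotation": [0, 0, 0], "hand": 0},
    {"travel": [0, 0, -10], "rotation": [0, 0, 0], "hand": 0},
    {"travel": [0, 0, -10], "rotation": [0, 0, 0], "hand": 0},
  ],
)

```text
time: 4.07
tool_pos: [0.5767, 0.1689, 0.2425]
tcp_rot: [0.805, 0.593, 0.0, 0.0]
wrist_force: [-0.2, 0.4, -4.2]
width: 0.0075
```

```bash
python3 - <<'E'
from h import *
c=snap('side','side2')
# plate placing geometry
face=np.array([.5523,-.1984]); yaw=-7.1; n=np.array([np.cos(np.radians(yaw)),np.sin(np.radians(yaw)),0])
s=arm.read_state(); r=pose(yaw,20); Z=r.as_matrix()[:,2]; print('toolz',Z)
L=.152-.1426 # plate top above TCP along tool axis
for h in (.06,.0):
    o=np.r_[face,0]+n*.031+[0,0,.0014+h]
    p=o-Z*(.140-L); print(h,'tcp',p.round(4)); delta(p,r)
print('upright at x'); delta(np.r_[face,0]+n*.05+[0,0,.25],pose(yaw))
E
```

```text
toolz [ 0.33939751 -0.04227419 -0.93969262]
0.06 tcp [ 0.5387 -0.1967  0.1841]
t 4.1167 pos [0.5764 0.1688 0.2417] w 0.0078 F [ 0.2 -1.  -4.3]
travel cm [-36.02   7.27   5.76] rot deg [-19.97   1.79 -10.08]
0.0 tcp [ 0.5387 -0.1967  0.1241]
t 4.1167 pos [0.5764 0.1688 0.2417] w 0.0078 F [ 0.2 -1.  -4.3]
travel cm [-36.02   7.27  11.76] rot deg [-19.97   1.79 -10.08]
upright at x
t 4.1167 pos [0.5764 0.1688 0.2417] w 0.0078 F [ 0.2 -1.  -4.3]
travel cm [-34.9   13.53  -0.83] rot deg [-2.000e-02  1.000e-02 -1.019e+01]
```

View pics/side2.png

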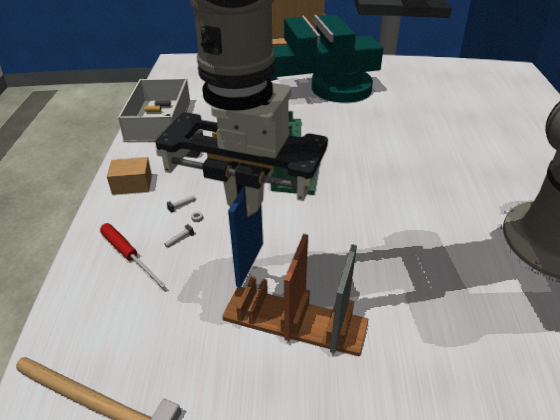

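The plate is held upright and clear of the rack; its lower end is at about (240,280). Copper and grey are still in their slots.

```bash
cat >> h.py <<'E'
face=np.array([.5523,-.1984]); yaw=-7.1
def place(out,h,lean=20,L=.0094):
    n=np.array([np.cos(np.radians(yaw)),np.sin(np.radians(yaw)),0]); r=pose(yaw,lean); Z=r.as_matrix()[:,2]
    delta(np.r_[face,0]+n*out+[0,0,.0014+h]-Z*(.140-L),r)
E
python3 -c "
from h import *
place(.045,.09)"
```

```text
t 4.1167 pos [0.5764 0.1688 0.2417] w 0.0078 F [ 0.2 -1.  -4.3]
travel cm [-35.78   8.64   2.76] rot deg [-19.97   1.79 -10.08]
```

Call:
jog_arm(
  deltas=[
    {"travel": [-1, 0.2, 0], "rotation": [0, 0, 0], "hand": 0},
    {"travel": [-3, 0.7, 0], "rotation": [-1, 0, -0.5], "hand": 0},
    {"travel": [-6, 1.4, 0], "rotation": [-3, 0.2, -1.5], "hand": 0},
    {"travel": [-9, 2.2, 0], "rotation": [-5, 0.4, -2.5], "hand": 0},
    {"travel": [-12, 2.9, 0], "rotation": [-7, 0.6, -3.5], "hand": 0},
    {"travel": [-15, 3.6, 0], "rotation": [-9, 0.8, -4.5], "hand": 0},
    {"travel": [-18, 4.4, 0], "rotation": [-11, 1, -5.5], "hand": 0},
    {"travel": [-21, 5.1, 0], "rotation": [-13, 1.2, -6.5], "hand": 0},
    {"travel": [-24, 5.8, 0], "rotation": [-15, 1.4, -7.5], "hand": 0},
    {"travel": [-27, 6.5, 0], "rotation": [-17, 1.5, -8.5], "hand": 0},
    {"travel": [-29.5, 7.2, 0], "rotation": [-18.5, 1.7, -9.5], "hand": 0},
    {"travel": [-31, 7.5, 0], "rotation": [-20, 1.8, -10.1], "hand": 0},
  ],
)

```text
time: 5.12
tool_pos: [0.5548, -0.1526, 0.2408]
tcp_rot: [0.738, 0.652, 0.115, 0.131]
wrist_force: [0.2, -0.2, -3.3]
width: 0.008
```

```bash
python3 -c "
from h import *
place(.045,.05)"
```

```text
t 5.1167 pos [ 0.5548 -0.1526  0.2408] w 0.008 F [ 0.2 -0.2 -3.3]
travel cm [-4.57 -1.95  6.39] rot deg [ 0.02  0.08 -0.04]
```

Call:
jog_arm(
  deltas=[
    {"travel": [-1.5, 0, 0], "rotation": [0, 0, 0], "hand": 0},
    {"travel": [-3, 0, 0], "rotation": [0, 0, 0], "hand": 0},
    {"travel": [-4, -0.3, 1], "rotation": [0, 0, 0], "hand": 0},
    {"travel": [-4.5, -0.7, 2.3], "rotation": [0, 0, 0], "hand": 0},
    {"travel": [-4.5, -1.1, 3.7], "rotation": [0, 0, 0], "hand": 0},
    {"travel": [-4.5, -1.5, 5], "rotation": [0, 0, 0], "hand": 0},
    {"travel": [-4.5, -1.8, 6], "rotation": [0, 0, 0], "hand": 0},
    {"travel": [-4.5, -1.9, 6.3], "rotation": [0, 0, 0], "hand": 0},
    {"travel": [-4.5, -1.9, 6.3], "rotation": [0, 0, 0], "hand": 0},
  ],
)

```text
time: 5.87
tool_pos: [0.553, -0.1945, 0.1743]
tcp_rot: [0.738, 0.652, 0.115, 0.129]
wrist_force: [0.3, -0.5, -4.2]
width: 0.0082
```

```bash
python3 - <<'E'
from h import *
a=snap('side','side3'); b=snap('top','top3')
place(.045,.0)
cv2.imwrite('pics/c3.png',np.hstack([cv2.resize(a['color'][60:240,180:400],None,fx=1.8,fy=1.8),cv2.resize(b['color'][130:310,270:490],None,fx=1.8,fy=1.8)]))
for t,c in(('side',a),('top',b)):
    P=cloud(c); H,S,V=cv2.split(cv2.cvtColor(c['color'],cv2.COLOR_BGR2HSV))
    m=(c['depth']>0)&(H>105)&(H<125)&(S>130)&(P[...,2]>.01)&(abs(P[...,1]+.2)<.12)&(P[...,0]>.45)&(P[...,0]<.7)
    p=P[m]; print(t,len(p))
    if len(p)>50: 
        print(p.mean(0).round(4),np.percentile(p,[1,99],axis=0).round(3),np.linalg.svd(p-p.mean(0),full_matrices=False)[2][2].round(3))
E
```

```text
t 5.9667 pos [ 0.5541 -0.1948  0.1762] w 0.0077 F [-0.3  0.9 -3.8]
travel cm [-0.38 -1.88  4.86] rot deg [ 0.05 -0.    0.01]
side 274
[ 0.5634 -0.1659  0.1552] [[ 0.471 -0.228  0.056]
 [ 0.601 -0.149  0.319]] [-0.925  0.12  -0.359]
top 124
[ 0.5688 -0.1574  0.1632] [[ 0.476 -0.175  0.078]
 [ 0.598 -0.117  0.478]] [-0.862 -0.463 -0.205]
```

View pics/c3.png

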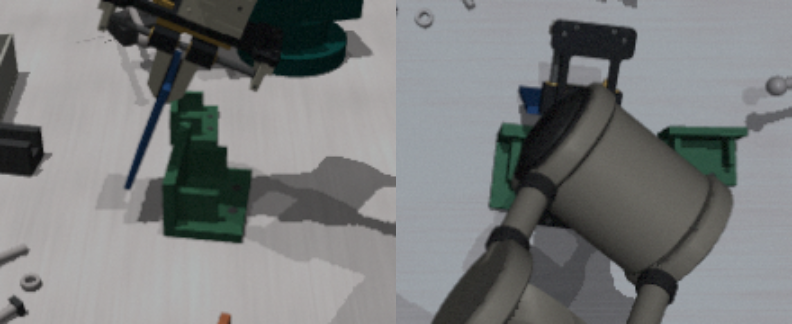

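The plate is in front of the large angle plate, leaning about 21° and square to the face. Its lower edge is at about (130,187) in the crop, still above the bench and out from the face. Next I'll lower it.

Call:
jog_arm(
  deltas=[
    {"travel": [-0.2, -0.3, 0.8], "rotation": [0, 0, 0], "hand": 0},
    {"travel": [-0.4, -0.7, 1.9], "rotation": [0, 0, 0], "hand": 0},
    {"travel": [-0.4, -1.1, 2.9], "rotation": [0, 0, 0], "hand": 0},
    {"travel": [-0.4, -1.4, 3.7], "rotation": [0, 0, 0], "hand": 0},
    {"travel": [-0.4, -1.55, 4.1], "rotation": [0, 0, 0], "hand": 0},
    {"travel": [-0.4, -1.6, 4.25], "rotation": [0, 0, 0], "hand": 0},
    {"travel": [-0.4, -1.65, 4.35], "rotation": [0, 0, 0], "hand": 0},
    {"travel": [-0.4, -1.7, 4.45], "rotation": [0, 0, 0], "hand": 0},
    {"travel": [-0.4, -1.7, 4.45], "rotation": [0, 0, 0], "hand": 0},
  ],
)

```text
time: 6.72
tool_pos: [0.5533, -0.1985, 0.1287]
tcp_rot: [0.738, 0.652, 0.115, 0.131]
wrist_force: [0.2, -0.3, -2.1]
width: 0.0076
```

```bash
python3 -c "
from h import *
place(.045,.0);place(.031,.0)"
```

```text
t 6.7167 pos [ 0.5533 -0.1985  0.1287] w 0.0076 F [ 0.2 -0.3 -2.1]
travel cm [-0.   -0.22  0.41] rot deg [ 0.09 -0.    0.02]
t 6.7167 pos [ 0.5533 -0.1985  0.1287] w 0.0076 F [ 0.2 -0.3 -2.1]
travel cm [-0.   -1.54 -0.07] rot deg [ 0.09 -0.    0.02]
```

Call:
jog_arm(
  deltas=[
    {"travel": [0, -0.3, -0.1], "rotation": [0, 0, 0], "hand": 0},
    {"travel": [0, -0.7, -0.25], "rotation": [0, 0, 0], "hand": 0},
    {"travel": [0, -1.1, -0.38], "rotation": [0, 0, 0], "hand": 0},
    {"travel": [0, -1.2, -0.42], "rotation": [0, 0, 0], "hand": 0},
    {"travel": [0, -1.25, -0.3], "rotation": [0, 0, 0], "hand": 0},
    {"travel": [0, -1.28, -0.2], "rotation": [0, 0, 0], "hand": 0},
    {"travel": [0, -1.31, -0.1], "rotation": [0, 0, 0], "hand": 0},
    {"travel": [0, -1.31, -0.1], "rotation": [0, 0, 0], "hand": 0},
  ],
)

```text
time: 7.38
tool_pos: [0.5406, -0.1969, 0.1246]
tcp_rot: [0.738, 0.652, 0.115, 0.13]
wrist_force: [-1.5, 0.5, -3.5]
width: 0.0079
```

```bash
python3 - <<'E'
from h import *
place(.031,.0)
a=snap('side','side4')
cv2.imwrite('pics/c4.png',cv2.resize(a['color'][90:210,220:360],None,fx=5,fy=5,interpolation=2))
E
```

```text
t 7.3833 pos [ 0.5406 -0.1969  0.1246] w 0.0079 F [-1.5  0.5 -3.5]
travel cm [-0.01 -0.19 -0.02] rot deg [ 0.04 -0.02  0.01]
```

View pics/c4.png

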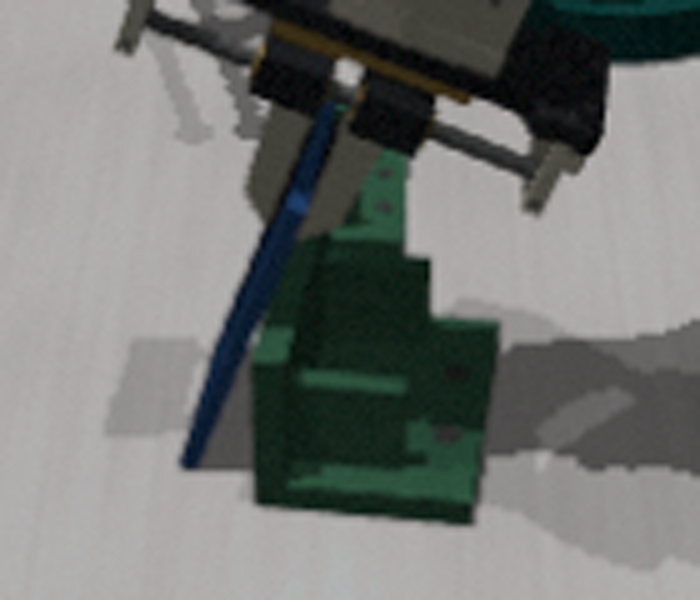

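The plate's lower edge, at (188,465), is just about at the bench, and the plate almost touches the wall's top edge at (258,330). I'll ease it down until I feel contact.

Call:
jog_arm(
  deltas=[
    {"travel": [0, -0.03, 0.08], "rotation": [0, 0, 0], "hand": 0},
    {"travel": [0, -0.05, 0.15], "rotation": [0, 0, 0], "hand": 0},
    {"travel": [0, -0.05, 0.15], "rotation": [0, 0, 0], "hand": 0},
  ],
)

```text
time: 7.68
tool_pos: [0.5408, -0.1969, 0.1239]
tcp_rot: [0.738, 0.652, 0.116, 0.131]
wrist_force: [-2.3, 0.6, 3.9]
width: 0.0077
```

The bench is touched. Next I'll move back toward the face.

Call:
jog_arm(
  deltas=[
    {"travel": [0, -0.1, -0.04], "rotation": [0, 0, 0], "hand": 0},
    {"travel": [0, -0.15, -0.06], "rotation": [0, 0, 0], "hand": 0},
    {"travel": [0, -0.2, -0.08], "rotation": [0, 0, 0], "hand": 0},
    {"travel": [0, -0.2, -0.08], "rotation": [0, 0, 0], "hand": 0},
  ],
)

```text
time: 8.02
tool_pos: [0.5394, -0.197, 0.1239]
tcp_rot: [0.738, 0.652, 0.116, 0.132]
wrist_force: [4.4, 0.1, -0.4]
width: 0.0077
```

The wall is now in contact too (+x force), so I'll let go and back off along the fingers.

Call:
jog_arm(
  deltas=[
    {"travel": [0, 0, 0], "rotation": [0, 0, 0], "hand": 0.12},
    {"travel": [0, 0, 0], "rotation": [0, 0, 0], "hand": 0.2},
    {"travel": [0, 0, 0], "rotation": [0, 0, 0], "hand": 0.25},
    {"travel": [0, 0, 0], "rotation": [0, 0, 0], "hand": 0.25},
    {"travel": [0, 0, 0], "rotation": [0, 0, 0], "hand": 0.25},
    {"travel": [0, 0, -0.5], "rotation": [0, 0, 0], "hand": 0.25},
    {"travel": [0, 0, -1.5], "rotation": [0, 0, 0], "hand": 0.25},
    {"travel": [0, 0, -3], "rotation": [0, 0, 0], "hand": 0.25},
    {"travel": [0, 0, -5], "rotation": [0, 0, 0], "hand": 0.25},
    {"travel": [0, 0, -7], "rotation": [0, 0, 0], "hand": 0.25},
    {"travel": [0, 0, -9], "rotation": [0, 0, 0], "hand": 0.25},
    {"travel": [0, 0, -9], "rotation": [0, 0, 0], "hand": 0.25},
  ],
)

```text
time: 9.02
tool_pos: [0.5083, -0.1935, 0.2125]
tcp_rot: [0.737, 0.652, 0.116, 0.134]
wrist_force: [0.6, -0.6, 0.0]
width: 0.0232
```

```bash
python3 - <<'E'
from h import *
for k in range(2):
    a=snap('side',f'side5{k}')
    P=cloud(a); H,S,V=cv2.split(cv2.cvtColor(a['color'],cv2.COLOR_BGR2HSV))
    m=(a['depth']>0)&(H>105)&(H<125)&(S>130)&(P[...,2]<.15)&(abs(P[...,1]+.2)<.12)&(P[...,0]>.45)&(P[...,0]<.7)
    m=cv2.erode(m.astype(np.uint8),np.ones((2,2)))>0
    p=P[m]; print(len(p),p.mean(0).round(4),np.percentile(p,[1,99],axis=0).round(3).tolist())
    d=np.linalg.svd(p-p.mean(0),full_matrices=False)[2]; print(d.round(3))
print(arm.read_state()['wrist_force'],arm.read_state()['time'])
cv2.imwrite('pics/c5.png',cv2.resize(a['color'][60:360,200:400],None,fx=2,fy=2,interpolation=2))
E
```

```text
155 [ 0.5562 -0.1689  0.0918] [[0.531, -0.228, 0.016], [0.584, -0.151, 0.135]]
[[ 0.365  0.182 -0.913]
 [-0.046 -0.976 -0.213]
 [ 0.93  -0.119  0.348]]
138 [ 0.5554 -0.1671  0.0949] [[0.533, -0.216, 0.008], [0.586, -0.152, 0.135]]
[[ 0.363  0.116 -0.924]
 [ 0.037  0.99   0.138]
 [-0.931  0.085 -0.355]]
[-0.60007117 -0.31760723  0.38073109] 9.1167
```

View pics/c5.png

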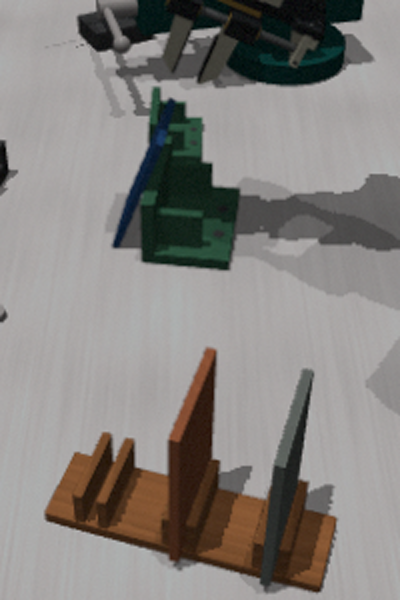

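The plate is leaning against the wall (lower edge at (118,245), top at (168,102)). The gripper is clear, and copper and grey are in their slots, so I'll hand in.

```bash
python3 -c "
from h import *
ticket.hand_in(); print(arm.read_state()['time'])"
```

```text
the job is handed in; nothing more can be done
the job is handed in; nothing more can be done
```

The blue plate is out of the rack and propped on the bench against the working face of the larger green angle plate. I let go of it there, backed the gripper off about 9 cm, and handed in at about 9.1 s of the 35 s allowed.

- **Lean and squareness:** the last side-camera fits show the plate leaning about 20–21° and square to the face within about 2°.
- **Centring:** its near side edge is at y ≈ -0.152, which puts the centre within a few mm of the face centre (estimated from that edge only).
- **Lower edge:** it is on the bench, about 31 mm out from the face. That distance is from the commanded pose and the lean geometry, not measured directly.
- **Contact and rest:** before release I felt the bench (upward force) and then the wall (+4.4 N). After release the wrist force was below 1 N. Two pictures 0.05 s apart showed no movement beyond noise, but I did not watch for longer.
- **Other plates:** copper and grey look unmoved in their slots, judged by eye from the last picture.

No check failed or disagreed. Hand-in reports no verdict, so the result itself is unconfirmed.

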